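# Seat the guide ring in the router table and arm its guarded switch

## Robot

A 6-joint arm with a two-finger parallel gripper is mounted at the origin on the work surface. World frame = base frame: x ahead of the robot, y to its left, z up, the work surface at z = 0. Lengths are in m, angles in rad, forces in N, time in s.
With the tool pointing down it reaches from about 0.375 to 0.9 m from the base axis. Payload 3.1 kg.
Tool frame: the origin (TCP) lies midway between the tips of the shut fingers; the grasp point (between the pads) lies 19 mm behind it (ctrl.tcp_to_grasp is the distance from the TCP to the grasp point, in m); x points along the fingers, y is the direction in which the jaws open and shut, and the axes are right-handed (so a half turn about x gives the same grasp; the last joint's range is limited). The gripper opens to 87 mm and grips with 3 to 60 N. Pads are 19 mm wide; open, the fingers measure 117 mm over their backs; the gripper's body (75 mm by 190 mm) begins 51 mm behind the grasp point.
Start: joints at [-1.345, 0.527, 1.433, -0, 1.181, -0.178], TCP at [0.246, -0.575, 0.223] pointing down, gripper open.
Joint ranges: [-3.08, 3.08], [-0.75, 2.2], [0.22, 2.44], [-1.43, 4.57], [0, 2.65], [-2.85, 2.85]. Speed limits (rad/s): [2.79, 2.79, 3.14, 3.14, 3.14, 3.14].

## Interface

Orientations are given as [roll, pitch, yaw] about the fixed x, y, z axes, in that order (R = Rz(yaw) Ry(pitch) Rx(roll)).
In Python, from station import telemetry, grab_frame, camera_info, ticket, spot_in, outline_of, ctrl gives the robot as it stands. The module is installed in compiled form; this text tells all that it offers.
- The arm moves only by the tool step_arm, never from a script. Its argument "plan" is a list of rows, each a list of 3 entries, a list of its own where there are three numbers: the shift along the world's x, y, z in mm, then the turn, a rotation vector about the world's x, y, z in degrees, then the closure, from 0 (fully open) to 1 (shut). In form: [[[tx, ty, tz], [wx, wy, wz], grip], ...]. A call has 1 to 20 rows; each row shifts and turns the commanded pose from where the row before left it; what a row does not reach is not made up. A row lasts 1/10 s, in which the tool goes at most 50 mm and 8.59 degrees, less where a joint would pass 70% of its speed; a pose out of reach is approached as far as the arm can. A call is refused whole if a number of a shift passes 50 or a number of a turn 8.59, either way. A call with a gripper value outside its range is refused whole. The fingers move at their own pace and stop on an object; the grip force is fixed at half the most. Time passes only in rows, so rows that do not move let the fingers close. It gives the time, the measured TCP pose, the force and the opening at its end, in the units of the state.
- telemetry.read_state(): the state, without advancing time (a new reading comes with each control period).
- grab_frame(name): name is "scene" or "top" or "wrist"; returns (picture, depth): 420x560x3 uint8, red, green, blue; 420x560 float32, m along the optical axis (not along the pixel's ray), 0 where there is no reading.
- camera_info(name): a dict with "K" (3x3 intrinsics, pixels), "extrinsics" (4x4, takes a point from world to camera coordinates). Camera axes: x right, y down, z forward; pixel columns grow to the right and rows downward; lengths in m; the calibration is good to about 2 mm. A picture is of the moment at which its call begins: read the wrist's pose just before it. camera_info takes no time and is no camera call; for the wrist camera it gives the pose at the moment of the call.
- ticket.hand_in(): hands the job in, once; it reports no verdict.
Trained networks look in the newest picture that a camera, given by its name, has taken for a name from the list of things; names that differ only in an ending like _2 or _b are one class to them, and where a whole thing is asked for, a point or a joint stands for the part that bears it (a point fixed in the world has none). Each returns a list of dicts, best first, with "score" (0 to 1); they miss things now and then, are a little off and sometimes report something else, mostly with a low value. They report only what shows in the picture. A call takes as long as a camera call. They do not tell look-alikes from the thing itself.
- spot_in(camera, label): "position" ([x, y, z] in m, in world coordinates, good to about 4 mm: the middle of the surface that is visible of it).
- outline_of(camera, label): "pixels" (420x560 bool, what is visible of it).
The state is a dict: "clock": time; "q": joint angles; "dq": joint speeds; "joint_torque": joint torques, N m; "tool_pos": TCP position; "eef_rot": TCP orientation; "contact_force": force on the tool from outside, world axes, zero at the start; "ft_torque": the same for the moment, N m; "finger_gap": opening from 0.0 (shut) to 1.0 (fully open).
Only numpy, scipy, OpenCV 4.12 (cv2) and the standard library are available. Lean on these libraries where they do the work, as an engineer would, in place of code of your own. Each camera call takes 0.05 s, during which the arm holds its last target. There are 200 camera calls.

## Task

Get the router table ready for pattern work: lower the red guide ring into its round pocket in the table with its key in the notch, jiggling it gently, without dropping or forcing it, until it lies fully home and flat, and let go. Then lift the yellow cover on the switch box upright, flip the toggle under it right across to on (towards the cover's hinge), and close the cover again. Leave everything else where it stands.

Things in the scene. Friction and masses are not known exactly. Their poses are not given: they have to be found in the camera images.
- ring_centre (a point): Red guide ring (150 to 310 g): flange 96 mm across, 8 mm thick, with an upright round collar to grip in its middle (40 mm outside, 30 mm bore, 26 mm above the flange; 34 mm in all). A key lug, 20 mm wide, flange-thick, white line on it, reaches 59.5 mm from the axis on the ring's -x side. Point: on the axis, 17 mm above the underside; z along the collar. Starts flat in the tray at any yaw.
- seat (a point): Centre of the floor of the pocket in the router table, 8 mm below its top (340 x 300 mm, centred here, 45 mm above the bench). 98.4 mm across (1.2 mm play) with a 22.4 mm wide key notch on the -x side out to 61.5 mm. Ring home: underside on this floor, ring_centre 17 mm above this point, axes alike, lug in notch. The fence stands across +x from x = 90 mm, its top 67 mm above the table's top.
- cover_hinge (a point): Middle of the yellow cover's hinge pin, 77 mm above the bench, fixed to the grey switch box. Axes are the box's: x points from its front to the hinge side, the pin lies along y, z up. The box's flat top is 7 mm below this point and reaches 131 mm to -x, 19 mm to +x and 52 mm either way in y; its steel foot reaches 15 mm further in x, 7 mm in y.
- cover (a joint): Angle of the yellow cover: 0 shut, grows to 1.9 as its front end (-x) lifts about the hinge pin. A hood, open below, 46 mm wide (y), 48 mm high (top 43 mm above the pin), reaching from the hinge 106 mm to -x, plus a 13 mm lip. Its stiff hinge holds it wherever it is left; 1 to 2 N at cover_grip moves it. Starts between 0 and 0.3.
- cover_grip (a point): Point on the cover half-way between its two flat side walls (46 mm apart outside, 46 mm high), good to pinch from above across y: when shut it lies 82 mm to -x of the hinge pin and 20 mm above it. It turns with the cover.
- toggle (a joint): Angle of the toggle lever under the cover: 0 off (leaning 0.4 rad to the box's -x), 0.8 on (leaning 0.4 rad to +x, towards the hinge). Its pivot is on the box's top, 62 mm to -x of the hinge pin. It stays where it is left; about 2 N at mid height moves it. Starts between 0 and 0.1.
- toggle_tip (a point): Tip of the steel toggle lever, 36 mm from its pivot; the bat is 9 to 13 mm thick.
- tray: Shallow grey tray fixed to the bench, 250 x 210 mm (x, y), rim 14 mm high, floor 5 mm above the bench; origin at its underside's centre.
- glue_bottle: White glue bottle, 56 mm in diameter, 185 mm tall, standing in the tray near the ring; origin at its foot. Bystander.
- spray_can: Blue spray can, 62 mm in diameter, 190 mm tall, standing behind the switch box's hinge side; origin at its foot. Bystander.
- push_block: Push block, 150 x 60 mm, 56 mm tall, on the router table to the +y side of the pocket; origin under its centre. Bystander.
- offcut: Dark curved wood offcut, about 145 x 60 mm, 26 mm tall, on the router table to the -y side of the pocket; origin under its centre. Bystander.
- plain_ring: Plain aluminium ring, 96 mm in diameter, 8 mm thick, without collar or key, lying on the bench near the robot. Bystander.
- spanner: Steel spanner, 170 mm long, lying on the bench near the robot. Bystander.
- screwdriver: Screwdriver lying at the bench's right (-y) side. Bystander.
- screw_jar: Amber screw jar, 76 mm in diameter, 100 mm tall, at the bench's left (+y) side. Bystander.
There are look-alikes about, which are no part of the job. There is more than one size of the part that bears cover_hinge; the job needs the larger.

How it is judged:
On the way, in this order (a step that is already met when the one before it is completed fails the run):
1. the guide ring is fully home in the pocket and let go, with the toggle still off (z of ring_centre in the frame of seat below 0.019 m and horizontal distance between ring_centre and seat below 0.004 m and angle between ring_centre's own z axis and vertical below 0.035 rad and angle between the x axis of ring_centre and the x axis of seat, either way round below 0.12 rad and contact force between the fingers and guide_ring below 0.3 N and value of joint toggle below 0.3 rad), for 0.2 s.
2. the cover is lifted upright (past 1.2 rad) (value of joint cover above 1.2 rad), for 0.1 s.
3. the toggle is flipped on (value of joint toggle above 0.6 rad and value of joint cover above 0.9 rad), for 0.1 s.
At the end, for the whole second after the job is handed in: The ring is home in the pocket: its centre at most 19 mm above the pocket floor (17 mm is perfect) and within 4 mm of the axis, tilted less than 0.035 rad, key in the notch (within 0.12 rad), at rest and not held; the toggle is on (above 0.6) and the cover shut (below 0.12) (z of ring_centre in the frame of seat below 0.019 m and horizontal distance between ring_centre and seat below 0.004 m and angle between ring_centre's own z axis and vertical below 0.035 rad and angle between the x axis of ring_centre and the x axis of seat, either way round below 0.12 rad and contact force between the fingers and guide_ring below 0.3 N and linear speed of guide_ring below 0.02 m/s and value of joint toggle above 0.6 rad and value of joint cover below 0.12 rad); the robot touches nothing.
It fails at once if the guide ring is dropped (falls free faster than 0.65 m/s) (linear speed of guide_ring above 0.65 m/s and contact force between the fingers and guide_ring below 0.1 N).
It fails at once if the guide ring is forced against the router table with more than 70 N (contact force between guide_ring and router_table above 70 N).
It fails at once if a bystander is moved by more than 30 mm (distance of any of glue_bottle, spray_can, push_block, offcut, plain_ring, spanner, screwdriver, screw_jar from where it was at the start of the episode above 0.03 m).
It fails at once if the glue bottle or the spray can is tipped (angle between any of glue_bottle, spray_can's own z axis and vertical above 0.5 rad).
It also fails if it takes over 72 s, if anything falls off the work surface, if the arm or the gripper's body presses on something with over 40 N, if the wrist force passes 120 N, or if a joint passes its speed limit or range.

## Working session

There is one attempt and no reset: what is moved stays moved. The work goes in short steps, Python scripts to look and compute and a tool call to move; the robot and the scene stay as the last step left them, time stands still between calls to the robot, and variables do not carry over. Pictures are saved under pics/ and viewed, about 8 in all and at most 12, crops included, and the job is handed in when it is done.

Besides the shell and the picture viewer there is one more tool, called after "Call:" as name(argument=value, ...) on one line, values as JSON. step_arm: Moves the arm, as the interface text tells. Its arguments: {"type":"object","properties":{"plan":{"type":"array"}},"required":["plan"]}

```bash
mkdir -p pics; cat > h.py <<'E'
import numpy as np, cv2
from station import telemetry, grab_frame, camera_info, ticket, spot_in, outline_of, ctrl
def cloud(cam,d):
    i=camera_info(cam);K=np.array(i["K"]);E=np.linalg.inv(np.array(i["extrinsics"]))
    v,u=np.mgrid[:d.shape[0],:d.shape[1]]
    p=np.stack([(u-K[0,2])/K[0,0]*d,(v-K[1,2])/K[1,1]*d,d],-1)
    return p@E[:3,:3].T+E[:3,3]
def save(n,im,s=1):
    cv2.imwrite("pics/"+n,cv2.resize(im[:,:,::-1],None,fx=s,fy=s,interpolation=cv2.INTER_CUBIC))
E
python3 - <<'E'
from h import *
s=telemetry.read_state();print(s)
ims=[]
for c in ("top","scene"):
    im,d=grab_frame(c);np.savez(c,im=im,d=d,P=cloud(c,d));ims.append(im)
    for l in ("ring_centre","seat","cover_hinge","cover_grip","toggle_tip","tray","glue_bottle","spray_can","push_block","offcut","plain_ring"):
        try:print(c,l,[(np.round(o["position"],3).tolist(),round(o["score"],2)) for o in spot_in(c,l)][:4])
        except Exception as e:print(c,l,e)
    save(c+".png",im,1.4)
E
```

```text
{'clock': 0.0, 'q': array([-1.34549898e+00,  5.28463574e-01,  1.43392288e+00, -1.50682652e-05,
        1.18140448e+00, -1.78484506e-01]), 'dq': array([-1.99808778e-04, -9.84093852e-04, -4.64341293e-04, -9.15469130e-05,
        1.65763542e-04, -7.74467604e-04]), 'joint_torque': array([ 2.44174225e-04, -4.40037918e+01, -1.76593155e+01,  6.32757484e-02,
        5.80548355e-02, -1.58522348e-04]), 'tool_pos': array([ 0.24542396, -0.57398375,  0.2215667 ]), 'eef_rot': array([-1.74294522,  1.568598  ,  1.80243503]), 'contact_force': array([ 0.22740788,  0.74320401, -0.01354108]), 'ft_torque': array([-0.00389886,  0.00834117,  0.03921177]), 'finger_gap': 1.0014836961180615}
top ring_centre [([0.515, -0.348, 0.012], 0.66)]
top seat [([0.553, -0.012, 0.046], 0.87)]
top cover_hinge [([0.243, 0.461, 0.046], 0.85), ([0.496, 0.313, 0.068], 0.74), ([0.554, -0.012, 0.048], 0.64)]
top cover_grip [([0.509, 0.324, 0.132], 0.96), ([0.244, 0.469, 0.089], 0.96)]
top toggle_tip []
top tray [([0.524, -0.306, 0.004], 0.69)]
top glue_bottle [([0.611, -0.322, 0.124], 0.67), ([0.529, 0.103, 0.064], 0.2)]
top sp
[... 246 characters left out ...]
, 0.66)]
scene seat [([0.643, -0.04, 0.044], 0.96)]
scene cover_hinge [([0.538, 0.304, 0.069], 0.98), ([0.266, 0.461, 0.046], 0.79), ([0.644, -0.041, 0.045], 0.16)]
scene cover_grip [([0.52, 0.317, 0.122], 0.76), ([0.249, 0.461, 0.084], 0.53)]
scene toggle_tip [([0.421, 0.532, 0.065], 0.48), ([0.527, -0.367, 0.013], 0.4), ([0.46, -0.548, 0.019], 0.32), ([0.683, 0.28, 0.122], 0.16)]
scene tray [([0.556, -0.339, 0.003], 0.68)]
scene glue_bottle [([0.634, -0.342, 0.102], 0.57)]
scene spray_can [([0.679, 0.281, 0.119], 0.78), ([0.556, -0.336, 0.004], 0.34)]
scene push_block [([0.543, 0.095, 0.065], 0.8)]
scene offcut [([0.483, -0.12, 0.073], 0.95)]
scene plain_ring [([0.252, 0.29, 0.011], 0.82)]
```

View pics/top.png

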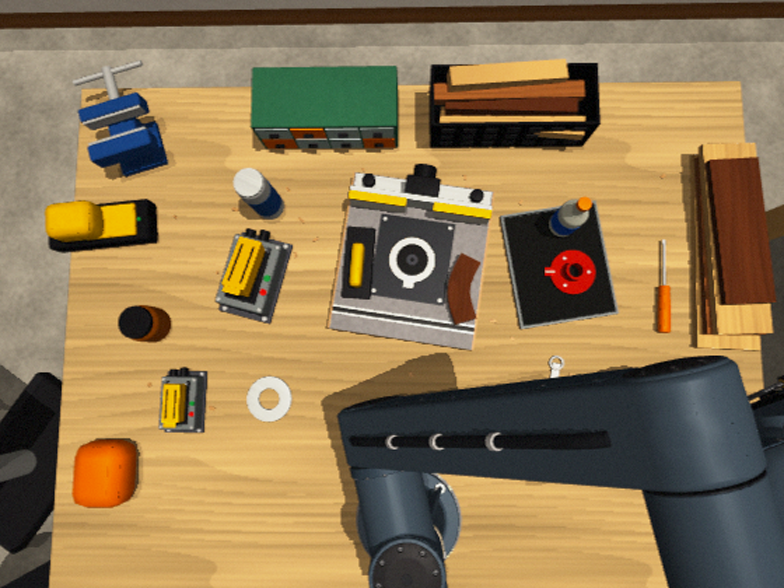

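View pics/scene.png

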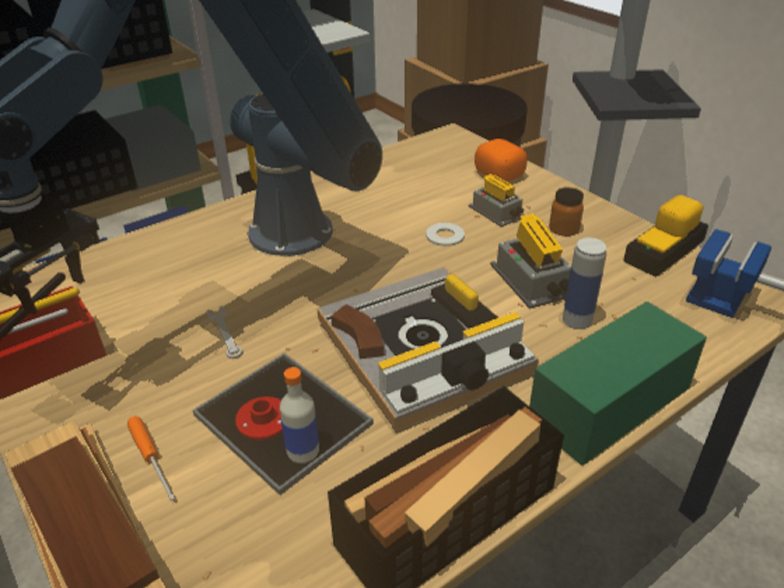

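Red ring at about (572,271) in the enlarged top view, lug to the left (+y), bottle just ahead of it. The pocket is at (411,260) with its notch toward the robot. There are two switch boxes: the big one at (250,275) and a small look-alike at (183,400). The big one fits, with its hinge about 77 mm up. I'll measure and confirm with a crop.

```bash
cat > m1.py <<'E'
from h import *
from scipy.spatial.transform import Rotation as R
s=telemetry.read_state();print("toolR",R.from_euler('xyz',s["eef_rot"]).as_matrix().round(2).tolist(), ctrl.tcp_to_grasp)
i=camera_info("wrist");E=np.linalg.inv(i["extrinsics"]);print("wristcam",E.round(3).tolist(),i["K"])
for c in("top",):
    z=np.load(c+".npz");im,P=z["im"],z["P"];hsv=cv2.cvtColor(im,cv2.COLOR_RGB2HSV)
    red=((hsv[...,0]<6)|(hsv[...,0]>174))&(hsv[...,1]>150)&(hsv[...,2]>90)&(np.hypot(P[...,0]-.515,P[...,1]+.35)<.1)
    m=red&(P[...,2]<.025);q=P[m];print("flange z",np.median(q[:,2]),(q.min(0)+q.max(0))/2,q.min(0),q.max(0))
    m=red&(P[...,2]>.028);q=P[m];print("collar",len(q),q.min(0),q.max(0),(q.min(0)+q.max(0))/2)
    w=(hsv[...,1]<40)&(hsv[...,2]>180)&(np.hypot(P[...,0]-.553,P[...,1]+.012)<.09)
    q=P[w];print("white",len(q),np.median(q[:,2]),q.min(0),q.max(0))
    # table rect: pts z .040-.05 near
    m=(abs(P[...,2]-.045)<.006)&(np.hypot(P[...,0]-.55,P[...,1]+.012)<.25)
    r=cv2.minAreaRect(P[m][:,:2].astype(np.float32));print("table",r)
    y=(hsv[...,0]>18)&(hsv[...,0]<34)&(hsv[...,1]>150)&(P[...,2]>.085)&(np.hypot(P[...,0]-.51,P[...,1]-.324)<.12)
    q=P[y];print("cover",cv2.minAreaRect(q[:,:2].astype(np.float32)),q.min(0),q.max(0))
    m=(abs(P[...,2]-.070)<.006)&(np.hypot(P[...,0]-.5,P[...,1]-.32)<.13);print("boxtop",cv2.minAreaRect(P[m][:,:2].astype(np.float32)))
    m=(P[...,2]>.15)&(np.hypot(P[...,0]-.61,P[...,1]+.33)<.06);q=P[m];print("bottle",q.min(0),q.max(0))
    m=(P[...,2]>.17)&(np.hypot(P[...,0]-.65,P[...,1]-.3)<.07);q=P[m];print("can",q.min(0),q.max(0))
    a=im[150:240,140:220];b=im[170:225,235:345];b2=im[160:240,340:450]
    save("crop.png",np.hstack([cv2.resize(a,(240,270)),cv2.resize(b,(540,270))]))
E
python3 m1.py
```

```text
toolR [[0.0, 0.39, -0.92], [0.0, -0.92, -0.39], [-1.0, -0.0, -0.0]] 0.0187
wristcam [[0.393, -0.884, -0.255, 0.315], [-0.92, -0.377, -0.11, -0.544], [0.001, 0.278, -0.961, 0.385], [0.0, 0.0, 0.0, 1.0]] [[355.5582622    0.         280.48843759]
 [  0.         355.5582622  212.65846121]
 [  0.           0.           1.        ]]
flange z 0.012942301864483863 [ 0.5170008  -0.35182351  0.0109562 ] [ 4.68480016e-01 -4.07332745e-01 -3.95617130e-04] [ 0.56552158 -0.29631428  0.02230801]
collar 72 [ 0.49534074 -0.37434891  0.02862816] [ 0.53468311 -0.33462399  0.04526907] [ 0.51501193 -0.35448645  0.03694861]
white 422 0.03700191826525734 [ 0.47940794 -0.05558028  0.02833561] [0.58575547 0.03692961 0.04592495]
table ((0.5775353312492371, -0.015598759055137634), (0.3076569139957428, 0.41832858324050903), 81.191162109375)
cover ((0.5127155184745789, 0.32959872484207153), (0.048026055097579956, 0.11688745021820068), 75.80613708496094) [0.45460151 0.29287355 0.08515818] [0.57341006 0.3620407  0.1467581 ]
boxtop ((0.5063157677650452, 0.33115434646606445), (0.10475412756204605, 0.14934340119361877), 75.27772521972656)
bottle [ 0.60644539 -0.34514394  0.15013435] [ 0.63098894 -0.32188087  0.19438199]
can [0.63483793 0.27259972 0.17007815] [0.69463313 0.33186447 0.19500669]
```

View pics/crop.png

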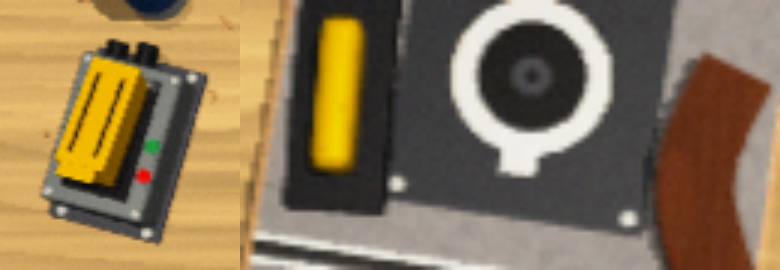

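Large box confirmed in the crop (left). Box yaw is about -15°, table yaw about -9°, and the ring is at about (0.515,-0.354). I'm moving above the ring for a close look.

Call:
step_arm(plan=[[[21,18,2],[0,0,2.25],0],[[21,18,2],[0,0,2.25],0],[[21,18,2],[0,0,2.25],0],[[21,18,2],[0,0,2.25],0],[[21,18,2],[0,0,2.25],0],[[21,18,2],[0,0,2.25],0],[[21,18,2],[0,0,2.25],0],[[21,18,2],[0,0,2.25],0],[[21,18,2],[0,0,2.25],0],[[21,18,2],[0,0,2.25],0],[[21,18,2],[0,0,2.25],0],[[21,18,2],[0,0,2.25],0],[[0,0,0],[0,0,0],0]])

```text
clock: 2.5
tool_pos: [0.5, -0.3564, 0.2469]
eef_rot: [2.451, 1.569, 0.189]
contact_force: [-0.5, -0.9, 0.5]
finger_gap: 1.001
```

```bash
cat > m2.py <<'E'
from h import *
from scipy.spatial.transform import Rotation as R
from scipy.optimize import least_squares
import sys
s=telemetry.read_state();print(s["tool_pos"],R.from_euler('xyz',s["eef_rot"]).as_matrix().round(3).tolist())
im,d=grab_frame("wrist");P=cloud("wrist",d);save(sys.argv[1],im,1.2)
hsv=cv2.cvtColor(im,cv2.COLOR_RGB2HSV)
red=((hsv[...,0]<6)|(hsv[...,0]>174))&(hsv[...,1]>130)&(hsv[...,2]>70)
f=lambda q:least_squares(lambda c:np.hypot(q[:,0]-c[0],q[:,1]-c[1])-c[2],[*q.mean(0)[:2],.04],loss="soft_l1",f_scale=.001).x
fl=(red&(abs(P[...,2]-.013)<.005)).astype(np.uint8)
cs,_=cv2.findContours(fl,cv2.RETR_EXTERNAL,cv2.CHAIN_APPROX_NONE);c=max(cs,key=cv2.contourArea)[:,0]
q=P[c[:,1],c[:,0]];cf=f(q);r=np.hypot(q[:,0]-cf[0],q[:,1]-cf[1]);lug=q[r>.052]
print("flange z",np.median(P[fl>0][:,2]),"circle",cf,"lug ang",np.degrees(np.arctan2(*(lug.mean(0)-[*cf[:2],0])[[1,0]])),len(lug),r.max())
tm=red&(abs(P[...,2]-.039)<.003)
q=P[tm];print("coll top z",np.median(q[:,2]),"mean",q.mean(0),(q.min(0)+q.max(0))/2,np.ptp(q,0))
E
python3 m2.py w1.png
```

```text
[ 0.49998543 -0.35639685  0.2469032 ] [[0.002, 0.77, -0.638], [0.0, -0.638, -0.77], [-1.0, 0.001, -0.001]]
flange z 0.012918354040404922 circle [ 0.51314676 -0.35500757  0.04748389] lug ang 89.25031623799616 30 0.059005460689284445
coll top z 0.038839697850458765 mean [ 0.51343015 -0.35506723  0.03882334] [ 0.51313092 -0.35530962  0.03846449] [0.03982263 0.03984515 0.00488218]
```

View pics/w1.png

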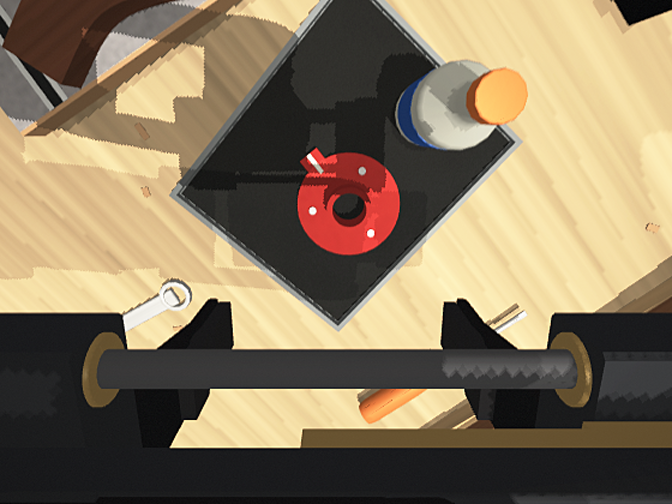

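Ring at wrist-view (348,203), lug up-left with the white line, lug angle 89.3°, collar top z 0.039: all match the given sizes. Descending.

Call:
step_arm(plan=[[[6.5,0.5,-10],[0,0,0],0],[[6.5,0.5,-20],[0,0,0],0],[[0,0,-35],[0,0,0],0],[[0,0,-40],[0,0,0],0],[[0,0,-40],[0,0,0],0],[[0,0,-30],[0,0,0],0],[[0,0,-25],[0,0,0],0],[[0,0,-15],[0,0,0],0],[[0,0,-10],[0,0,0],0],[[0,0,-5],[0,0,0],0],[[0,0,0],[0,0,0],0],[[0,0,0],[0,0,0],0]])

```text
clock: 3.75
tool_pos: [0.5112, -0.3584, 0.0176]
eef_rot: [1.481, 1.569, -0.785]
contact_force: [0.6, -0.1, 0.4]
finger_gap: 0.997
```

Call:
step_arm(plan=[[[0,0,0],[0,0,0],0.5],[[0,0,0],[0,0,0],0.8],[[0,0,0],[0,0,0],0.9],[[0,0,0],[0,0,0],1],[[0,0,0],[0,0,0],1],[[0,0,0],[0,0,0],1],[[0,0,0],[0,0,0],1]])

```text
clock: 4.45
tool_pos: [0.5108, -0.3579, 0.0165]
eef_rot: [1.531, 1.57, -0.735]
contact_force: [0.9, 0.4, 0.8]
finger_gap: 0.453
```

Call:
step_arm(plan=[[[0,0,5],[0,0,0],1],[[0,0,15],[0,0,0],1],[[0,0,30],[0,0,0],1],[[0,0,40],[0,0,0],1],[[0,0,40],[0,0,0],1],[[0,0,40],[0,0,0],1],[[0,0,15],[0,0,0],1],[[0,0,0],[0,0,0],1],[[0,0,0],[0,0,0],1]])

```text
clock: 5.35
tool_pos: [0.5101, -0.3572, 0.2018]
eef_rot: [-1.586, 1.57, 2.431]
contact_force: [0.0, 0.3, -1.5]
finger_gap: 0.454
```

Call:
step_arm(plan=[[[1,10,0],[0,0,5],1],[[3,20,0],[0,0,5],1],[[3,20,0],[0,0,6],1],[[3,20,0],[0,0,6],1],[[3,20,0],[0,0,6],1],[[3,20,0],[0,0,6],1],[[3,20,0],[0,0,6],1],[[3,20,0],[0,0,6],1],[[3,20,0],[0,0,6],1],[[3,20,0],[0,0,6],1],[[3,20,0],[0,0,6],1],[[3,20,0],[0,0,6],1],[[3,20,0],[0,0,6],1],[[0,5,0],[0,0,6],1],[[0,0,0],[0,0,0],1],[[0,0,0],[0,0,0],1],[[0,0,0],[0,0,0],1]])

```text
clock: 7.05
tool_pos: [0.5472, -0.1031, 0.2008]
eef_rot: [-2.579, 1.569, 2.866]
contact_force: [1.2, 0.1, -2.3]
finger_gap: 0.455
```

```bash
cat > m3.py <<'E'
from h import *
from scipy.spatial.transform import Rotation as R
import sys
s=telemetry.read_state();M=R.from_euler('xyz',s["eef_rot"]).as_matrix();print(s["tool_pos"],M.round(3).tolist(),s["contact_force"])
im,d=grab_frame("wrist");P=cloud("wrist",d);save(sys.argv[1],im,1.2);np.savez("w",im=im,P=P)
for l in("seat","ring_centre"):print(l,[(o["position"].round(4).tolist() if hasattr(o["position"],"round") else o["position"],round(o["score"],2)) for o in spot_in("wrist",l)][:2])
E
python3 m3.py w2.png
```

```text
[ 0.5472008  -0.1031179   0.20081063] [[-0.001, 0.743, 0.669], [0.0, 0.669, -0.743], [-1.0, -0.001, -0.001]] [ 1.16106817  0.07160118 -2.27213875]
seat [([0.5509, -0.0106, 0.0461], 0.64)]
ring_centre []
```

View pics/w2.png

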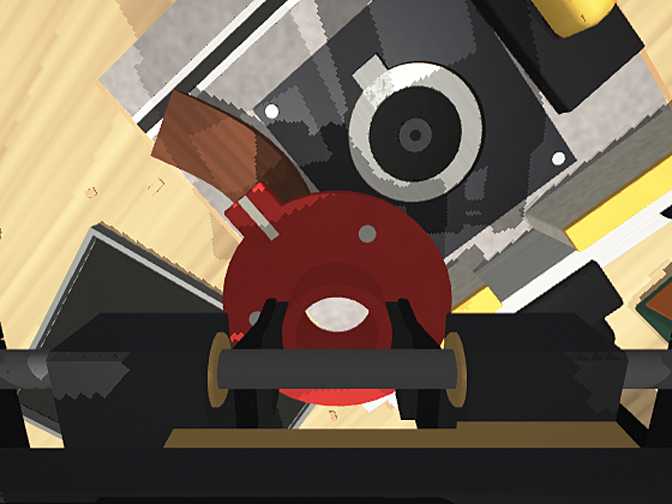

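Ring held level; its lug is at (255,212). Pocket at (415,132) with notch at (370,75), same heading. Measuring both.

```bash
cat > m4.py <<'E'
from h import *
from scipy.optimize import least_squares
z=np.load("w.npz");im,P=z["im"],z["P"];hsv=cv2.cvtColor(im,cv2.COLOR_RGB2HSV)
f=lambda q,r0:least_squares(lambda c:np.hypot(q[:,0]-c[0],q[:,1]-c[1])-c[2],[*q.mean(0)[:2],r0],loss="soft_l1",f_scale=.0007).x
def ana(m,name,rl):
    m=m.astype(np.uint8);cs,_=cv2.findContours(m,cv2.RETR_EXTERNAL,cv2.CHAIN_APPROX_NONE);c=max(cs,key=cv2.contourArea)[:,0]
    q=P[c[:,1],c[:,0]];q=q[abs(q[:,2]-np.median(q[:,2]))<.006];cf=f(q,.048);r=np.hypot(*(q[:,:2]-cf[:2]).T)
    g=P[m>0];rg=np.hypot(*(g[:,:2]-cf[:2]).T);l=g[(rg>rl)&(rg<.063)]
    print(name,"z",np.median(g[:,2]),np.median(q[:,2]),"c",cf,"ang",np.degrees(np.arctan2(*(l.mean(0)[:2]-cf[:2])[::-1])),len(l),"rmax",r.max(),"resid",np.median(abs(r-cf[2])))
    return g
V,U=np.mgrid[:420,:560]
w=(hsv[...,1]<45)&(hsv[...,2]>105)&(np.hypot(P[...,0]-.542,P[...,1]+.012)<.075)&(abs(P[...,2]-.038)<.004)
ana(w,"pocket",.053)
red=((hsv[...,0]<8)|(hsv[...,0]>172))&(hsv[...,1]>120)&(hsv[...,2]>50)
zz=P[...,2][red&(V<250)&(P[...,2]>.15)];print(np.percentile(zz,[5,25,50,75,95]))
h=np.median(P[...,2][red&(V<230)&(P[...,2]>.15)])
fl=(red|(hsv[...,1]<60))&(abs(P[...,2]-h)<.004)&(V<250)
g=ana(fl,"flange",.053)
r=P[red&(abs(P[...,2]-h)<.003)];A=np.c_[r[:,:2]-r[:,:2].mean(0),np.ones(len(r))];print("tilt",np.linalg.lstsq(A,r[:,2],rcond=None)[0])
t=red&(P[...,2]>h+.022)&(P[...,2]<h+.03);print("coltop",t.sum(),np.median(P[t][:,2]) if t.any() else 0)
# table plane height around
m=(abs(P[...,2]-.045)<.004)&(np.hypot(P[...,0]-.542,P[...,1]+.012)<.09)&(np.hypot(P[...,0]-.542,P[...,1]+.012)>.065);print("table z",np.median(P[m][:,2]))
b=cv2.minAreaRect(P[(abs(P[...,2]-.045)<.006)&(hsv[...,2]<75)&(hsv[...,1]<70)&(np.hypot(P[...,0]-.542,P[...,1]+.012)<.14)][:,:2].astype(np.float32));print("plate",b)
E
python3 m4.py
```

```text
pocket z 0.037619582724207346 0.037643149463826714 c [ 0.53885463 -0.0088723   0.04840199] ang 170.6409693824284 264 rmax 0.061595444328720696 resid 0.0003736326946521956
[0.19656    0.1972889  0.19777152 0.19832883 0.2225277 ]
flange z 0.19768599619383367 0.1975654265108311 c [ 0.53477645 -0.09294368  0.04012844] ang nan 0 rmax 0.05226778760331659 resid 0.005781897619138693
tilt [ 1.13418280e-04 -8.75781575e-04  1.97667002e-01]
coltop 1966 0.22353920462833587
table z 0.045294265847154375
plate ((0.5222602486610413, -0.005680374801158905), (0.16153620183467865, 0.23638680577278137), 86.94036865234375)m4.py:9: RuntimeWarning: Mean of empty slice.
  print(name,"z",np.median(g[:,2]),np.median(q[:,2]),"c",cf,"ang",np.degrees(np.arctan2(*(l.mean(0)[:2]-cf[:2])[::-1])),len(l),"rmax",r.max(),"resid",np.median(abs(r-cf[2])))
  ret = um.true_divide(
```

```bash
cat > m5.py <<'E'
from m4 import *
k=red|((hsv[...,1]<60)&(hsv[...,2]>70))
fl=(k&(abs(P[...,2]-h)<.006)).astype(np.uint8)
fl=cv2.morphologyEx(fl,cv2.MORPH_OPEN,np.ones((3,3),np.uint8))
cs,_=cv2.findContours(fl,cv2.RETR_EXTERNAL,cv2.CHAIN_APPROX_NONE);c=max(cs,key=cv2.contourArea)[:,0];c=c[(c[:,1]<238)]
q=P[c[:,1],c[:,0]];q[:,:2]+=0
for r0 in (.048,):
    s=least_squares(lambda c:np.hypot(q[:,0]-c[0],q[:,1]-c[1])-r0,q.mean(0)[:2]+[.02,-.03],loss="soft_l1",f_scale=.0007).x
    r=np.hypot(*(q[:,:2]-s).T)
    g=P[fl>0];rg=np.hypot(*(g[:,:2]-s).T);l=g[(rg>.0525)]
    print("ring",s,"n",len(q),"res",np.median(abs(r-r0)),"lug",np.degrees(np.arctan2(*(l.mean(0)[:2]-s)[::-1])),len(l),rg.max())
wl=(hsv[...,1]<70)&(hsv[...,2]>70)&(abs(P[...,2]-h)<.006);p=P[wl];rr=np.hypot(*(p[:,:2]-s).T);p=p[rr>.042];print("line",len(p),np.degrees(np.arctan2(*(p.mean(0)[:2]-s)[::-1])))
q=P[t];print("col",f(q,.0175))
E
python3 m5.py 2>&1 | tail -3
```

```text
ring [ 0.54231138 -0.09867805] n 361 res 0.0006700144646339598 lug 169.39854607074454 636 0.0598015606639129
line 298 170.3432303429899
col [ 0.5418732  -0.0973191   0.01729896]
```

Call:
step_arm(plan=[[[0,10,0],[0,0,0.5],1],[[-1,20,0],[0,0,0],1],[[-1,20,0],[0,0,0],1],[[-1,20,0],[0,0,0],1],[[-0.5,15,0],[0,0,0],1],[[0,4.5,-10],[0,0,0],1],[[0,0,-20],[0,0,0],1],[[0,0,-25],[0,0,0],1],[[0,0,-25],[0,0,0],1],[[0,0,-25],[0,0,0],1],[[0,0,-15],[0,0,0],1],[[0,0,-5],[0,0,0],1],[[0,0,0],[0,0,0],1],[[0,0,0],[0,0,0],1],[[0,0,0],[0,0,0],1]])

```text
clock: 8.7
tool_pos: [0.5449, -0.0134, 0.0775]
eef_rot: [0.573, 1.569, -0.253]
contact_force: [0.3, -0.3, -1.6]
finger_gap: 0.455
```

```bash
python3 m3.py w3.png
```

```text
[ 0.5449084  -0.013445    0.07745754] [[0.002, 0.736, 0.677], [-0.001, 0.677, -0.736], [-1.0, 0.001, 0.002]] [ 0.29032744 -0.30454197 -1.64209105]
seat [([0.4655, 0.0183, 0.0458], 0.59)]
ring_centre [([0.5207, 0.0038, 0.0713], 0.91)]
```

View pics/w3.png

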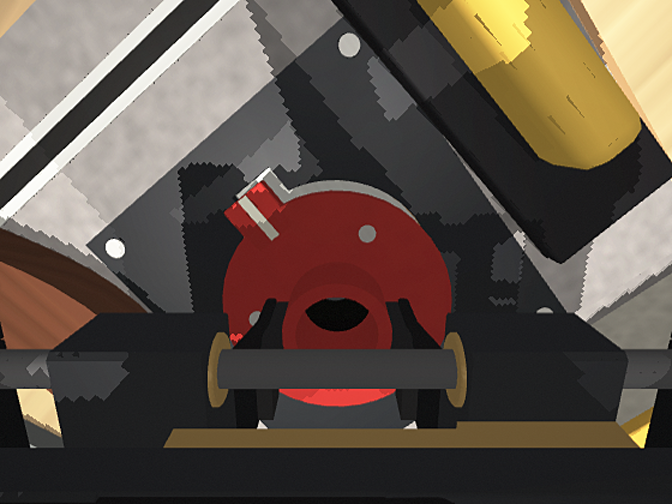

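```bash
cat > m6.py <<'E'
from h import *
from scipy.optimize import least_squares
z=np.load("w.npz");im,P=z["im"],z["P"];hsv=cv2.cvtColor(im,cv2.COLOR_RGB2HSV);V,U=np.mgrid[:420,:560]
i=camera_info("wrist");E=np.linalg.inv(i["extrinsics"]);print("cam",E[:3,3].round(3))
def fit(q,r0,x0): return least_squares(lambda c:np.hypot(q[:,0]-c[0],q[:,1]-c[1])-r0,x0,loss="soft_l1",f_scale=.0005).x
red=((hsv[...,0]<8)|(hsv[...,0]>172))&(hsv[...,1]>120)&(hsv[...,2]>50)
h=np.median(P[...,2][red&(V<230)]);x0=P[red&(V<230)&(abs(P[...,2]-h)<.006)][:,:2].mean(0)+[.01,-.01]
fl=red&(abs(P[...,2]-h)<.005)&(V<238)
def edge(m,first):  # outermost pixel radially about image centre
    c=np.array([280,250.]);a=np.degrees(np.arctan2(V-c[1],U-c[0])).round().astype(int);r=np.hypot(V-c[1],U-c[0]);o=[]
    for k in range(-175,-4):
        s=m&(a==k)
        if s.any():
            j=np.argmax(np.where(s,r,-1));o.append(P.reshape(-1,3)[j])
    return np.array(o)
q=edge(fl,1);s=fit(q,.048,x0);r=np.hypot(*(q[:,:2]-s).T)
print("ring z",h,s,"res",np.median(abs(r-.048)),"n",len(q))
g=P[fl];rg=np.hypot(*(g[:,:2]-s).T);l=g[(rg>.0515)&(rg<.062)];print("lug",np.degrees(np.arctan2(*(l.mean(0)[:2]-s)[::-1])),len(l),rg.max())
wl=(hsv[...,1]<90)&(hsv[...,2]>60)&(abs(P[...,2]-h)<.004);p=P[wl];rr=np.hypot(*(p[:,:2]-s).T);p=p[(rr>.042)&(rr<.06)];print("line",len(p),np.degrees(np.arctan2(*(p.mean(0)[:2]-s)[::-1])))
w=(abs(P[...,2]-.0375)<.0035)&(hsv[...,2]>75)&(hsv[...,1]<50)&(np.hypot(P[...,0]-s[0],P[...,1]-s[1])<.075)&(V<240)
q=edge(w,1);c=fit(q,.0492,s);r=np.hypot(*(q[:,:2]-c).T);b=q[r<.052];n=P[w];rn=np.hypot(*(n[:,:2]-c).T);n=n[rn>.053]
c=fit(b,.0492,c);r=np.hypot(*(b[:,:2]-c).T);print("seat",c,"z",np.median(P[w][:,2]),"res",np.median(abs(r-.0492)),len(b))
print("delta mm",((c-s)*1000).round(2),"notch",np.degrees(np.arctan2(*(n.mean(0)[:2]-c)[::-1])),len(n),rn.max(),"notch pts rel",)
E
python3 m6.py
```

```text
cam [0.492 0.044 0.24 ]
ring z 0.0740681751118947 [ 0.53989079 -0.00858446] res 0.00015557738394283982 n 165
lug 170.37200514862806 603 0.059776798537418935
line 315 170.97164216897576
seat [ 0.53966544 -0.00940738] z 0.037490869737646204 res 0.00012901981302735135 70
delta mm [-0.23 -0.82] notch 167.91298269493353 268 0.06182966754573647 notch pts rel
```

Call:
step_arm(plan=[[[-0.7,-0.3,-5],[0,0,0],1],[[0,0,-6],[0,0,0],1],[[0,0,-4],[0,0,0],1],[[0,0,-2],[0,0,0],1],[[0,0,-1],[0,0,0],1],[[0,0,-1],[0,0,0],1],[[0,0,-1],[0,0,0],1],[[0,0,-1],[0,0,0],1],[[0,0,0],[0,0,0],1],[[0,0,0],[0,0,0],1]])

```text
clock: 9.85
tool_pos: [0.5434, -0.0135, 0.0556]
eef_rot: [0.424, 1.571, -0.403]
contact_force: [0.0, 0.3, -2.2]
finger_gap: 0.458
```

Call:
step_arm(plan=[[[0,0,-0.7],[0,0,0],1],[[0,0,-0.7],[0,0,0],1],[[0,0,-0.6],[0,0,0],1],[[0,0,0],[0,0,0],1]])

```text
clock: 10.25
tool_pos: [0.5433, -0.0135, 0.0534]
eef_rot: [-2.494, 1.571, 2.963]
contact_force: [0.8, 0.3, -2.1]
finger_gap: 0.454
```

Call:
step_arm(plan=[[[0,0,-0.7],[0,0,0],1],[[0,0,-0.7],[0,0,0],1],[[0,0,-0.7],[0,0,0],1],[[0,0,0],[0,0,0],1],[[0,0,0],[0,0,0],1]])

```text
clock: 10.75
tool_pos: [0.5434, -0.0135, 0.0514]
eef_rot: [-2.469, 1.571, 2.987]
contact_force: [0.2, 0.5, -2.1]
finger_gap: 0.456
```

Call:
step_arm(plan=[[[0,0,-0.5],[0,0,0],1],[[0,0,-0.5],[0,0,0],1],[[0,0,-0.5],[0,0,0],1],[[0,0,0],[0,0,0],1],[[0,0,0],[0,0,0],1]])

```text
clock: 11.25
tool_pos: [0.5434, -0.0135, 0.0499]
eef_rot: [-2.383, 1.571, 3.073]
contact_force: [0.9, -0.6, -1.6]
finger_gap: 0.456
```

Call:
step_arm(plan=[[[0,0,-0.5],[0,0,0],1],[[0,0,-0.5],[0,0,0],1],[[0,0,0],[0,0,0],1],[[0,0,0],[0,0,0],1]])

```text
clock: 11.65
tool_pos: [0.5434, -0.0135, 0.0489]
eef_rot: [-2.506, 1.571, 2.951]
contact_force: [-0.1, -0.8, -2.2]
finger_gap: 0.452
```

Call:
step_arm(plan=[[[0,0,-0.4],[0,0,0],1],[[0,0,-0.4],[0,0,0],1],[[0,0,0],[0,0,0],1],[[0,0,0],[0,0,0],1]])

```text
clock: 12.05
tool_pos: [0.5435, -0.0135, 0.0485]
eef_rot: [0.511, 1.571, -0.316]
contact_force: [-0.6, 0.3, 3.2]
finger_gap: 0.457
```

```bash
python3 m3.py w4.png; python3 m6.py; python3 -c "
import cv2;i=cv2.imread('pics/w4.png');cv2.imwrite('pics/w4c.png',cv2.resize(i[150:430,180:500],None,fx=2,fy=2))"
```

```text
[ 0.54346205 -0.01351522  0.04849335] [[0.0, 0.736, 0.677], [-0.0, 0.677, -0.736], [-1.0, 0.0, 0.0]] [-0.61494485  0.30692132  3.15338845]
seat [([0.4687, 0.0135, 0.0464], 0.72)]
ring_centre []
cam [0.491 0.043 0.211]
ring z 0.04518868122734518 [ 0.53842587 -0.00868558] res 0.00020871564717044738 n 165
lug 170.50457540359727 597 0.12586568637733245
line 3861 100.99149830267086
seat [ 0.5264307  -0.00879091] z 0.037457465657233485 res 0.0008555844052754898 52
delta mm [-12.    -0.11] notch nan 0 0.052894080473632255 notch pts relm6.py:23: RuntimeWarning: Mean of empty slice.
  print("delta mm",((c-s)*1000).round(2),"notch",np.degrees(np.arctan2(*(n.mean(0)[:2]-c)[::-1])),len(n),rn.max(),"notch pts rel",)
  ret = um.true_divide(
```

View pics/w4c.png

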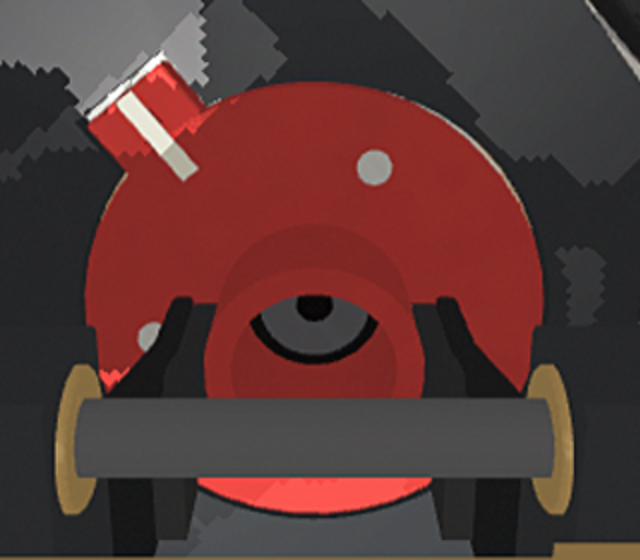

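The flange is flush (0.0452 vs table 0.0453), the lug sits in the notch and the force step shows floor contact. Releasing and moving on to look at the switch box.

Call:
step_arm(plan=[[[0,0,0],[0,0,0],0.4],[[0,0,0],[0,0,0],0.3],[[0,0,0],[0,0,0],0.2],[[0,0,0],[0,0,0],0.2],[[0,0,0],[0,0,0],0.2],[[0,0,10],[0,0,0],0.2],[[0,0,25],[0,0,0],0.2],[[0,0,40],[0,0,0],0.1],[[0,0,40],[0,0,0],0],[[0,0,40],[0,0,0],0],[[0,0,35],[0,0,0],0]])

```text
clock: 13.3
tool_pos: [0.5434, -0.0135, 0.2411]
eef_rot: [0.602, 1.569, -0.224]
contact_force: [1.4, -0.6, -0.0]
finger_gap: 0.985
```

Call:
step_arm(plan=[[[-5,35,0],[0,0,3.2],0],[[-5,35,0],[0,0,3.2],0],[[-5,35,0],[0,0,3.2],0],[[-5,35,0],[0,0,3.2],0],[[-5,35,0],[0,0,3.2],0],[[-5,35,0],[0,0,3.2],0],[[-5,35,0],[0,0,3.2],0],[[-5,35,0],[0,0,3.2],0],[[-5,35,0],[0,0,3.2],0],[[-5,35,0],[0,0,3.9],0],[[0,0,0],[0,0,0],0],[[0,0,0],[0,0,0],0]])

```text
clock: 14.5
tool_pos: [0.4928, 0.337, 0.2385]
eef_rot: [-0.907, 1.57, -1.161]
contact_force: [-0.4, -0.6, -1.0]
finger_gap: 0.998
```

```bash
cat > m7.py <<'E'
from h import *
z=np.load("w.npz");im,P=z["im"],z["P"];hsv=cv2.cvtColor(im,cv2.COLOR_RGB2HSV)
n=np.hypot(P[...,0]-.506,P[...,1]-.331)<.13
m=n&(abs(P[...,2]-.070)<.004)&(hsv[...,1]<90);print("boxtop z",np.median(P[m][:,2]),cv2.minAreaRect(P[m][:,:2].astype(np.float32)))
y=n&(hsv[...,0]>16)&(hsv[...,0]<36)&(hsv[...,1]>140);q=P[y]
a=np.radians(-14.7);ex=np.array([np.cos(a),np.sin(a)]);ey=np.array([-ex[1],ex[0]]);H=np.array([.560,.317])
b=np.c_[(q[:,:2]-H)@ex,(q[:,:2]-H)@ey,q[:,2]]
print(len(q),np.percentile(b,[0,2,50,98,100],axis=0).round(4).tolist())
top=b[b[:,2]>.09]
for lo in np.arange(-.14,.02,.01):
    k=b[(b[:,0]>lo)&(b[:,0]<lo+.01)]
    if len(k)>5:print(round(lo,3),len(k),"zmax",np.percentile(k[:,2],98).round(4),"y",np.percentile(k[:,1],[2,98]).round(4))
k=q[q[:,2]>.085];print(cv2.minAreaRect(k[:,:2].astype(np.float32)))
E
python3 m3.py w5.png;python3 m7.py
```

```text
[0.49280207 0.33695359 0.23852089] [[0.0, 0.252, 0.968], [-0.0, 0.968, -0.252], [-1.0, -0.0, 0.0]] [-0.38447039 -0.55020955 -0.99558479]
seat [([0.4412, 0.125, 0.0457], 0.66), ([0.5011, 0.3334, 0.1338], 0.32)]
ring_centre []
boxtop z 0.07009966743988633 ((0.5065220594406128, 0.3320465683937073), (0.10348689556121826, 0.14867854118347168), 74.83200073242188)
9807 [[-0.1468, -0.0655, 0.0696], [-0.1067, -0.0455, 0.1018], [-0.0884, 0.0058, 0.139], [0.0015, 0.0592, 0.3392], [0.0127, 0.077, 0.4007]]
-0.11 1249 zmax 0.329 y [-0.0585  0.0704]
-0.1 3483 zmax 0.3394 y [-0.0454  0.0613]
-0.09 726 zmax 0.141 y [-0.021   0.0233]
-0.08 597 zmax 0.1392 y [-0.0215  0.0233]
-0.07 559 zmax 0.137 y [-0.0211  0.0232]
-0.06 525 zmax 0.135 y [-0.0214  0.0231]
-0.05 519 zmax 0.1327 y [-0.0219  0.0231]
-0.04 477 zmax 0.1306 y [-0.0213  0.0229]
-0.03 465 zmax 0.1284 y [-0.0216  0.0231]
-0.02 443 zmax 0.1261 y [-0.023   0.0226]
-0.01 444 zmax 0.1241 y [-0.0211  0.0224]
0.0 265 zmax 0.122 y [-0.0221  0.0224]
((0.4873969256877899, 0.32377222180366516), (0.1282631903886795, 0.1469997763633728), 49.393341064453125)
```

View pics/w5.png

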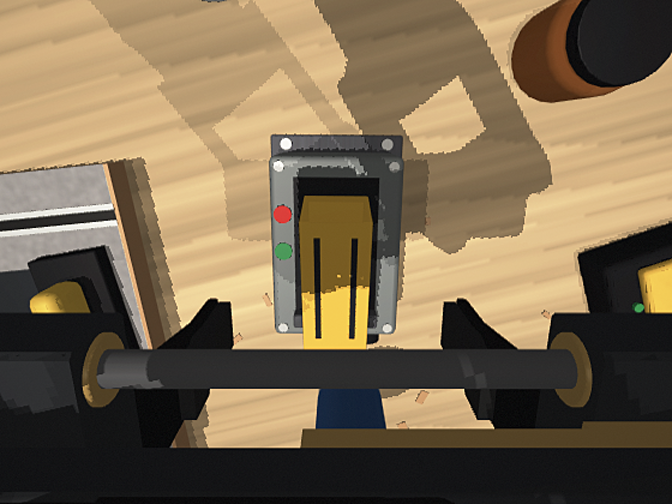

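The cover is raised about 0.21 rad (top slope), and the box top at z 0.070 is right for the large one. In the picture the cover runs down the middle at (335,270), with the can behind it. I'm pinching it at the grip point.

Call:
step_arm(plan=[[[-3,0,-15],[0,0,0],0],[[-3,0,-30],[0,0,0],0],[[0,0,-35],[0,0,0],0],[[0,0,-30],[0,0,0],0],[[0,0,-20],[0,0,0],0],[[0,0,-10],[0,0,0],0],[[0,0,-3],[0,0,0],0],[[0,0,0],[0,0,0],0.2],[[0,0,0],[0,0,0],0.4],[[0,0,0],[0,0,0],0.6],[[0,0,0],[0,0,0],0.6],[[0,0,0],[0,0,0],0.6],[[0,0,0],[0,0,0],0.6]])

```text
clock: 15.95
tool_pos: [0.4875, 0.3368, 0.0955]
eef_rot: [1.133, 1.57, 0.877]
contact_force: [0.1, 9.4, 1.3]
finger_gap: 0.537
```

```bash
cat > arc.py <<'E'
import numpy as np,sys
a0,a1,n=map(float,sys.argv[1:4]);t=np.linspace(a0,a1,int(n)+1)+np.arctan2(20,82)
X=-84.4*np.cos(t);Z=84.4*np.sin(t);ex=np.array([.966,-.259])
for dx,dz in zip(np.diff(X),np.diff(Z)):print(np.round([dx*ex[0],dx*ex[1],dz],1).tolist())
E
python3 arc.py .21 1.6 14
```

```text
[3.9, -1.0, 7.4]
[4.6, -1.2, 6.9]
[5.2, -1.4, 6.4]
[5.8, -1.6, 5.9]
[6.3, -1.7, 5.2]
[6.8, -1.8, 4.6]
[7.2, -1.9, 3.8]
[7.5, -2.0, 3.1]
[7.8, -2.1, 2.3]
[8.0, -2.1, 1.5]
[8.1, -2.2, 0.7]
[8.1, -2.2, -0.2]
[8.0, -2.2, -1.0]
[7.9, -2.1, -1.8]
```

Call:
step_arm(plan=[[[3.9,-0.5,7.4],[0,0,0],0.7],[[4.6,-1.0,6.9],[0,0,0],0.7],[[5.2,-1.4,6.4],[0,0,0],0.7],[[5.8,-1.6,5.9],[0,0,0],0.7],[[6.3,-1.7,5.2],[0,0,0],0.7],[[6.8,-1.8,4.6],[0,0,0],0.7],[[0,0,0],[0,0,0],0.7]])

```text
clock: 16.65
tool_pos: [0.5194, 0.3289, 0.1317]
eef_rot: [3.006, 1.568, 2.749]
contact_force: [-1.6, 5.2, -5.8]
finger_gap: 0.531
```

Call:
step_arm(plan=[[[7.2,-1.6,3.8],[0,0,0],0.7],[[7.5,-1.7,3.1],[0,0,0],0.7],[[7.8,-2.1,2.3],[0,0,0],0.7],[[8.0,-2.1,1.5],[0,0,0],0.7],[[8.1,-2.2,0.7],[0,0,0],0.7],[[8.1,-2.2,-0.2],[0,0,0],0.7],[[8.0,-2.2,-1.0],[0,0,0],0.7],[[7.9,-2.1,-1.8],[0,0,0],0.7],[[0,0,0],[0,0,0],0.7],[[0,0,0],[0,0,0],0.7]])

```text
clock: 17.65
tool_pos: [0.5807, 0.3125, 0.1412]
eef_rot: [-3.007, 1.566, 3.019]
contact_force: [-3.3, 2.8, 0.5]
finger_gap: 0.526
```

```bash
python3 - <<'E'
from h import *
im,d=grab_frame("scene");P=cloud("scene",d)
save("s2.png",im[110:260,330:530],3.6)
E
```

```text
(no output)
```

View pics/s2.png

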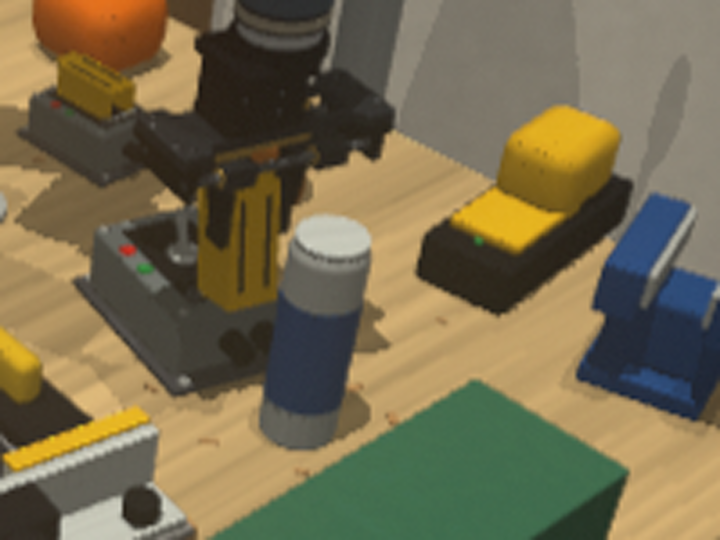

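Picture: the cover is upright at (240,240) with the toggle lever standing free at (185,230), still leaning away. I'm letting go and going over to the toggle's front side.

Call:
step_arm(plan=[[[0,0,0],[0,0,0],0.4],[[0,0,0],[0,0,0],0.2],[[0,0,0],[0,0,0],0.1],[[0,0,0],[0,0,0],0.1],[[0,0,10],[0,0,0],0.1],[[0,0,25],[0,0,0],0.1],[[0,0,35],[0,0,0],0.1],[[0,0,35],[0,0,0],0.1],[[0,0,10],[0,0,0],0.3],[[-15,4,0],[0,0,0],0.6],[[-30,8,0],[0,0,0],1],[[-35,9,0],[0,0,0],1],[[-30,8,0],[0,0,0],1],[[-17,5,0],[0,0,0],1],[[0,0,0],[0,0,0],1],[[0,0,0],[0,0,0],1]])

```text
clock: 19.3
tool_pos: [0.4567, 0.3465, 0.2552]
eef_rot: [0.314, 1.569, 0.059]
contact_force: [0.1, 0.7, 0.4]
finger_gap: 0.257
```

```bash
python3 m3.py w6.png; python3 - <<'E'
from h import *
z=np.load("w.npz");im,P=z["im"],z["P"];hsv=cv2.cvtColor(im,cv2.COLOR_RGB2HSV)
a=np.radians(-15);ex=np.array([np.cos(a),np.sin(a)]);ey=np.array([-ex[1],ex[0]]);H=np.array([.5604,.3176])
b=np.dstack([(P[...,:2]-H)@ex,(P[...,:2]-H)@ey,P[...,2]])
m=(abs(b[...,0]+.062)<.035)&(abs(b[...,1])<.02)&(b[...,2]>.078)&(b[...,2]<.115);q=b[m]
print(m.sum(),np.percentile(q,[2,50,98],axis=0).round(4).tolist() if m.any() else "")
for im_,c in((0,"top"),):
    im,d=grab_frame(c);P=cloud(c,d);b=np.dstack([(P[...,:2]-H)@ex,(P[...,:2]-H)@ey,P[...,2]])
    y=(cv2.cvtColor(im,cv2.COLOR_RGB2HSV)[...,1]>140)&(abs(b[...,1])<.03)&(b[...,0]>-.12)&(b[...,0]<.08)&(b[...,2]>.1);q=b[y];print(y.sum(),np.percentile(q,[2,50,98],axis=0).round(3).tolist())
E
```

```text
[0.45672611 0.34645087 0.25520687] [[0.002, 0.253, 0.968], [0.0, 0.968, -0.253], [-1.0, 0.001, 0.002]] [0.11870121 0.68739893 0.43330176]
seat [([0.4398, 0.0814, 0.0474], 0.69), ([0.553, 0.3201, 0.1858], 0.5)]
ring_centre [([0.5584, 0.005, 0.0416], 0.56)]
147 [[-0.0785, -0.0052, 0.0998], [-0.0738, 0.0004, 0.105], [-0.0677, 0.0061, 0.1076]]
531 [[-0.08, -0.025, 0.104], [0.004, -0.01, 0.181], [0.076, 0.022, 0.433]]
```

Call:
step_arm(plan=[[[0,0,-10],[0,0,0],1],[[0,0,-25],[0,0,0],1],[[0,0,-35],[0,0,0],1],[[0,0,-35],[0,0,0],1],[[0,0,-30],[0,0,0],1],[[0,0,-20],[0,0,0],1],[[0,0,-5],[0,0,0],1],[[0,0,0],[0,0,0],1],[[0,0,0],[0,0,0],1]])

```text
clock: 20.4
tool_pos: [0.4565, 0.3465, 0.0956]
eef_rot: [0.693, 1.569, 0.436]
contact_force: [0.4, 0.1, 0.7]
finger_gap: 0.008
```

Call:
step_arm(plan=[[[4.8,-1.3,0],[0,0,0],1],[[4.8,-1.3,0],[0,0,0],1],[[4.8,-1.3,0],[0,0,0],1],[[4.8,-1.3,0],[0,0,0],1],[[4.8,-1.3,0],[0,0,0],1],[[4.8,-1.3,0],[0,0,0],1],[[3.9,-1.0,0],[0,0,0],1],[[0,0,0],[0,0,0],1]])

```text
clock: 21.2
tool_pos: [0.4891, 0.3372, 0.0949]
eef_rot: [0.095, 1.57, -0.161]
contact_force: [-1.1, 0.6, 0.5]
finger_gap: 0.004
```

Call:
step_arm(plan=[[[2.9,-0.8,0],[0,0,0],1],[[2.9,-0.8,0],[0,0,0],1],[[0,0,0],[0,0,0],1]])

```text
clock: 21.5
tool_pos: [0.4946, 0.3358, 0.0949]
eef_rot: [0.072, 1.57, -0.184]
contact_force: [-0.7, 1.1, 0.1]
finger_gap: 0.008
```

Call:
step_arm(plan=[[[1.9,-0.5,0],[0,0,0],1],[[1.9,-0.5,0],[0,0,0],1],[[0,0,0],[0,0,0],1]])

```text
clock: 21.8
tool_pos: [0.4978, 0.3348, 0.0947]
eef_rot: [-2.635, 1.57, -2.891]
contact_force: [-1.6, 0.2, -0.5]
finger_gap: 0.007
```

Call:
step_arm(plan=[[[1.9,-0.5,0],[0,0,0],1],[[1.0,-0.3,0],[0,0,0],1],[[0,0,0],[0,0,0],1]])

```text
clock: 22.1
tool_pos: [0.4992, 0.3343, 0.0946]
eef_rot: [-2.907, 1.567, 3.119]
contact_force: [-3.8, 1.9, 0.3]
finger_gap: 0.005
```

```bash
python3 - <<'E'
from h import *
s=telemetry.read_state();print(s["tool_pos"],s["contact_force"])
im,d=grab_frame("wrist");save("w7.png",im,1.2)
P=cloud("wrist",d)
im,d=grab_frame("scene");Q=cloud("scene",d);save("s3.png",im[120:220,330:460],4.5)
a=np.radians(-15);ex=np.array([np.cos(a),np.sin(a)]);ey=np.array([-ex[1],ex[0]]);H=np.array([.5604,.3176])
E
```

```text
[0.49915342 0.33430868 0.0945917 ] [-3.75117507  1.9090919   0.26843472]
```

View pics/s3.png

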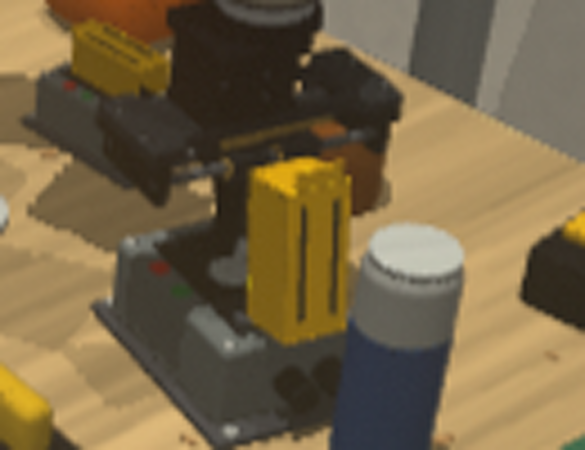

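The cover stands upright and the finger is against the lever behind it. The push force rises while motion stalls, so it's probably at its stop. One more nudge, then back off and measure the lever tip.

Call:
step_arm(plan=[[[1.5,-0.4,0],[0,0,0],1],[[0,0,0],[0,0,0],1],[[-5,1.3,0],[0,0,0],1],[[-15,4,0],[0,0,0],1],[[-20,5,0],[0,0,0],1],[[0,0,30],[0,0,0],1],[[0,0,45],[0,0,0],0.8],[[0,0,45],[0,0,0],0.4],[[0,0,40],[0,0,0],0.1],[[0,0,0],[0,0,0],0.1],[[0,0,0],[0,0,0],0.1]])

```text
clock: 23.3
tool_pos: [0.4625, 0.3442, 0.2563]
eef_rot: [0.559, 1.567, 0.303]
contact_force: [0.4, 0.5, -0.7]
finger_gap: 0.374
```

```bash
cat > m8.py <<'E'
from h import *
s=telemetry.read_state();print(s["tool_pos"],s["contact_force"],s["finger_gap"])
im,d=grab_frame("wrist");P=cloud("wrist",d)
a=np.radians(-15);ex=np.array([np.cos(a),np.sin(a)]);ey=np.array([-ex[1],ex[0]]);H=np.array([.5604,.3176])
f=lambda P:np.dstack([(P[...,:2]-H)@ex,(P[...,:2]-H)@ey,P[...,2]])
b=f(P);q=b[(abs(b[...,0]+.055)<.04)&(abs(b[...,1])<.018)&(b[...,2]>.085)&(b[...,2]<.112)];print("lever",len(q),np.percentile(q,[2,50,98],axis=0).round(4).tolist() if len(q) else "")
for c,I in(("wrist",(im,d)),("top",grab_frame("top"))):
    b=f(cloud(c,I[1]));hs=cv2.cvtColor(I[0],cv2.COLOR_RGB2HSV)
    y=(hs[...,0]>16)&(hs[...,0]<36)&(hs[...,1]>130)&(abs(b[...,1])<.04)&(b[...,0]>-.14)&(b[...,0]<.08)&(b[...,2]<.22)&(b[...,2]>.08);q=b[y]
    print("cover",c,len(q))
    if len(q)<20: continue
    for lo in np.arange(-.14,.08,.01):
        k=q[(q[:,0]>lo)&(q[:,0]<lo+.01)]
        if len(k)>8:print(round(lo,2),len(k),np.percentile(k[:,2],[5,50,98]).round(4),np.percentile(k[:,1],[2,98]).round(4))
E
python3 m8.py
```

```text
[0.46254141 0.3442257  0.25628916] [ 0.43501447  0.46995969 -0.65387391] 0.37387130810620745
lever 211 [[-0.0599, -0.0058, 0.0863], [-0.054, -0.0001, 0.1012], [-0.0458, 0.0055, 0.105]]
cover wrist 1877
-0.03 134 [0.1771 0.1784 0.1798] [-0.018   0.0216]
-0.02 736 [0.1778 0.1794 0.1812] [-0.0229  0.0214]
-0.01 776 [0.1792 0.1813 0.183 ] [-0.0227  0.0208]
0.0 231 [0.1813 0.1825 0.1839] [-0.0224  0.0208]
cover top 512
-0.03 24 [0.1768 0.1793 0.1853] [-0.0225  0.0208]
-0.02 83 [0.1482 0.1807 0.1856] [-0.0238  0.0216]
-0.01 100 [0.1079 0.1824 0.1884] [-0.0241  0.0212]
0.0 103 [0.0934 0.1826 0.1892] [-0.0243  0.0222]
0.01 116 [0.1047 0.1858 0.2024] [-0.0244  0.0215]
0.02 56 [0.0922 0.153  0.1995] [-0.024   0.0177]
0.03 27 [0.0904 0.116  0.1496] [-0.024   0.0126]
```

Toggle tip has moved to box x about -0.050 (expected -0.048 for on). The cover is at about 1.38 rad. Now re-pinching the cover to close it.

Call:
step_arm(plan=[[[12,-3,0],[0,0,0],0],[[25,-7,0],[0,0,0],0],[[30,-8,0],[0,0,0],0],[[25,-7,0],[0,0,0],0],[[10,-2.5,-5],[0,0,0],0],[[0,0,-20],[0,0,0],0],[[0,0,-30],[0,0,0],0],[[0,0,-30],[0,0,0],0],[[0,0,-20],[0,0,0],0],[[0,0,-8],[0,0,0],0],[[0,0,0],[0,0,0],0.3],[[0,0,0],[0,0,0],0.6],[[0,0,0],[0,0,0],0.7],[[0,0,0],[0,0,0],0.7],[[0,0,0],[0,0,0],0.7]])

```text
clock: 24.9
tool_pos: [0.5648, 0.3167, 0.143]
eef_rot: [0.587, 1.569, 0.331]
contact_force: [0.8, 0.6, -0.2]
finger_gap: 0.632
```

```bash
python3 arc.py 1.38 0.05 14
```

```text
[-7.7, 2.1, 0.0]
[-7.7, 2.1, -0.8]
[-7.6, 2.0, -1.5]
[-7.4, 2.0, -2.2]
[-7.2, 1.9, -3.0]
[-6.9, 1.8, -3.7]
[-6.5, 1.7, -4.3]
[-6.1, 1.6, -4.9]
[-5.6, 1.5, -5.5]
[-5.1, 1.4, -6.0]
[-4.5, 1.2, -6.5]
[-3.9, 1.0, -6.9]
[-3.2, 0.9, -7.3]
[-2.6, 0.7, -7.6]
```

Call:
step_arm(plan=[[[0,0,0],[0,0,0],0.7],[[0,0,0],[0,0,0],0.7],[[0,0,0],[0,0,0],0.7],[[-7.7,2.1,0],[0,0,0],0.7],[[-7.7,2.1,-0.8],[0,0,0],0.7],[[-7.6,2.0,-1.5],[0,0,0],0.7],[[-7.4,2.0,-2.2],[0,0,0],0.7],[[-7.2,1.9,-3.0],[0,0,0],0.7],[[-6.9,1.8,-3.7],[0,0,0],0.7],[[-6.5,1.7,-4.3],[0,0,0],0.7],[[0,0,0],[0,0,0],0.7]])

```text
clock: 26.0
tool_pos: [0.5157, 0.33, 0.1284]
eef_rot: [0.244, 1.564, -0.011]
contact_force: [2.0, -1.8, 6.4]
finger_gap: 0.524
```

Call:
step_arm(plan=[[[-6.1,1.6,-4.9],[0,0,0],0.7],[[-5.6,1.5,-5.5],[0,0,0],0.7],[[-5.1,1.4,-6.0],[0,0,0],0.7],[[-4.5,1.2,-6.5],[0,0,0],0.7],[[-3.9,1.0,-6.9],[0,0,0],0.7],[[-3.2,0.9,-6.0],[0,0,0],0.7],[[0,0,0],[0,0,0],0.7],[[0,0,0],[0,0,0],0.7]])

```text
clock: 26.8
tool_pos: [0.484, 0.3384, 0.0915]
eef_rot: [2.241, 1.57, 1.985]
contact_force: [-4.1, 2.4, 7.1]
finger_gap: 0.527
```

Call:
step_arm(plan=[[[-2.5,0.7,-6],[0,0,0],0.7],[[-1,0.3,-4],[0,0,0],0.7],[[0,0,0],[0,0,0],0.7],[[0,0,0],[0,0,0],0.3],[[0,0,0],[0,0,0],0.1],[[0,0,0],[0,0,0],0.1],[[0,0,0],[0,0,0],0.1],[[0,0,10],[0,0,0],0.1],[[0,0,30],[0,0,0],0.1],[[0,0,45],[0,0,0],0.1],[[0,0,45],[0,0,0],0.5],[[0,0,30],[0,0,0],1],[[0,0,0],[0,0,0],1],[[0,0,0],[0,0,0],1]])

```text
clock: 28.2
tool_pos: [0.4815, 0.3387, 0.2417]
eef_rot: [0.639, 1.569, 0.383]
contact_force: [-0.7, -0.3, -0.1]
finger_gap: 0.623
```

```bash
python3 m8.py
```

```text
[0.48148779 0.33865324 0.24171478] [-0.72367587 -0.31583265 -0.1053312 ] 0.6227344110580515
lever 0 
cover wrist 5755
-0.11 874 [0.0989 0.1141 0.1459] [-0.0216  0.021 ]
-0.1 808 [0.1228 0.1421 0.1445] [-0.0226  0.0219]
-0.09 659 [0.1386 0.1401 0.1419] [-0.0224  0.0217]
-0.08 552 [0.1361 0.1376 0.1393] [-0.0222  0.0218]
-0.07 525 [0.1335 0.135  0.1368] [-0.0224  0.0216]
-0.06 505 [0.1309 0.1326 0.1344] [-0.0225  0.0217]
-0.05 474 [0.1284 0.1299 0.1317] [-0.0224  0.0216]
-0.04 444 [0.126  0.1275 0.1292] [-0.0224  0.0217]
-0.03 425 [0.1232 0.1248 0.1268] [-0.0228  0.0216]
-0.02 402 [0.1209 0.1224 0.1242] [-0.0224  0.0217]
-0.01 87 [0.1198 0.1208 0.1217] [-0.022   0.0216]
cover top 240
-0.03 38 [0.0915 0.1255 0.1311] [-0.0238  0.0216]
-0.02 67 [0.0987 0.1238 0.1288] [-0.024   0.0214]
-0.01 69 [0.0931 0.121  0.126 ] [-0.0235  0.0202]
0.0 62 [0.1071 0.1193 0.1237] [-0.0239  0.0212]
```

Still about 0.25 rad open, so I'm pressing it shut from above with closed fingers.

Call:
step_arm(plan=[[[-8,2,-10],[0,0,0],1],[[0,0,-20],[0,0,0],1],[[0,0,-30],[0,0,0],1],[[0,0,-20],[0,0,0],1],[[0,0,-10],[0,0,0],1],[[0,0,-5],[0,0,0],1],[[0,0,-5],[0,0,0],1],[[0,0,-5],[0,0,0],1],[[0,0,-5],[0,0,0],1],[[0,0,-4],[0,0,0],1],[[0,0,-3],[0,0,0],1],[[0,0,0],[0,0,0],1]])

```text
clock: 29.5
tool_pos: [0.4733, 0.3406, 0.1234]
eef_rot: [-2.289, 1.57, -2.545]
contact_force: [0.8, 0.1, -0.7]
finger_gap: 0.005
```

Call:
step_arm(plan=[[[0,0,-2],[0,0,0],1],[[0,0,-2],[0,0,0],1],[[0,0,0],[0,0,0],1]])

```text
clock: 29.8
tool_pos: [0.4736, 0.3408, 0.1204]
eef_rot: [0.748, 1.57, 0.492]
contact_force: [-1.1, -0.7, 3.6]
finger_gap: 0.003
```

Call:
step_arm(plan=[[[0,0,-1],[0,0,0],1],[[0,0,0],[0,0,0],1],[[0,0,10],[0,0,0],1],[[0,0,35],[0,0,0],1],[[0,0,45],[0,0,0],1],[[0,0,45],[0,0,0],1],[[0,0,0],[0,0,0],1],[[0,0,0],[0,0,0],1]])

```text
clock: 30.6
tool_pos: [0.474, 0.341, 0.2552]
eef_rot: [0.676, 1.567, 0.42]
contact_force: [-0.4, 0.4, -0.5]
finger_gap: 0.003
```

```bash
python3 m8.py; python3 - <<'E'
from h import *
from scipy.optimize import least_squares
im,d=grab_frame("top");P=cloud("top",d);hsv=cv2.cvtColor(im,cv2.COLOR_RGB2HSV)
red=((hsv[...,0]<8)|(hsv[...,0]>172))&(hsv[...,1]>130)&(hsv[...,2]>60)&(np.hypot(P[...,0]-.539,P[...,1]+.009)<.08)
g=P[red];fl=g[g[:,2]<.055];print("flange z",np.median(fl[:,2]),fl.min(0),fl.max(0),"collar",np.median(g[g[:,2]>.06][:,2]))
save("end.png",im[90:260,130:460],2.4)
E
```

```text
[0.47395917 0.34098457 0.25524123] [-0.41482887  0.41753153 -0.53570919] 0.003115764899932973
lever 0 
cover wrist 3809
-0.13 39 [0.1156 0.1168 0.1176] [-0.0166  0.0151]
-0.12 476 [0.1165 0.1175 0.119 ] [-0.0172  0.0156]
-0.11 647 [0.0984 0.1173 0.1189] [-0.0229  0.0212]
-0.1 543 [0.1163 0.1174 0.1188] [-0.0228  0.0207]
-0.09 498 [0.1162 0.1174 0.1189] [-0.0235  0.0215]
-0.08 477 [0.1163 0.1174 0.1187] [-0.0229  0.0217]
-0.07 459 [0.1162 0.1173 0.1187] [-0.0229  0.0212]
-0.06 451 [0.1162 0.1173 0.1186] [-0.0231  0.0213]
-0.05 199 [0.116  0.1171 0.1186] [-0.0234  0.0217]
-0.04 20 [0.1159 0.117  0.1179] [-0.0235  0.0219]
cover top 298
-0.04 36 [0.0856 0.1193 0.1242] [-0.0238  0.0231]
-0.03 69 [0.0918 0.119  0.1223] [-0.0235  0.0208]
-0.02 72 [0.0888 0.1195 0.1245] [-0.0237  0.0209]
-0.01 69 [0.09   0.1189 0.1224] [-0.0237  0.0214]
flange z 0.04453592526417727 [ 0.47822623 -0.05844345  0.03101231] [0.58742813 0.03684574 0.05493866] collar 0.06965640595478106
```

View pics/end.png

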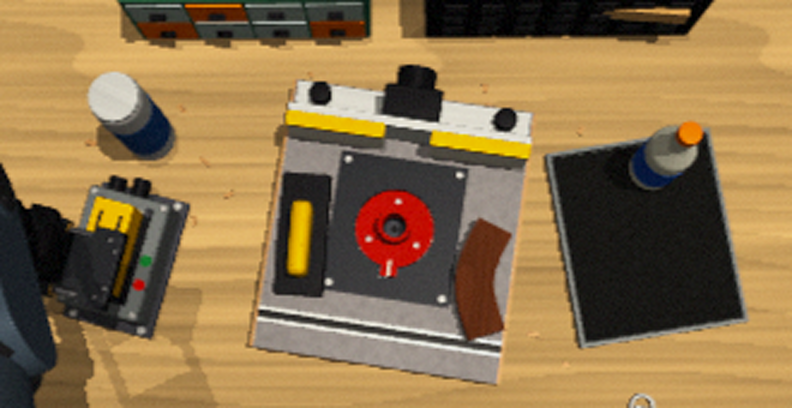

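The top view shows the ring flush at (394,228) with its lug in the notch. The cover top is level (0.117 throughout, so it's shut), bystanders are in place and the tool is clear. Handing in.

```bash
python3 -c "
from station import ticket;print(ticket.hand_in())"
```

```text
the job is handed in; nothing more can be done
None
```

I seated the red ring in its pocket with the key in the notch and let go. I then lifted the larger switch box's cover, pushed the toggle to on, closed the cover and handed in at about 31 s.

**Last checks:**
- **Ring:** The flange is flush with the table (0.0452 m against 0.0453 m) and the lug angle was 170.5° against the notch at 170.6°. It slid in without jiggling. Net force stayed under about 6 N, and the final top view still shows it home.
- **Toggle:** I measured the lever before closing the cover. The tip was about 50 mm in front of the hinge (48 mm is fully on), roughly 0.74 rad. It can't be seen now that the cover is shut.
- **Cover:** It reached about 1.38 rad, less than the 1.6 I aimed for because it slipped in the grip, but past the 1.2 needed. The first closing left it about 0.25 rad open, so I pressed it down from above. Its top is now level, so it is shut.
- **Surroundings:** No bystander looks moved, though I judged that by eye from the last view. The tool is clear, about 0.14 m above the cover.

**One disagreement:** The wrist camera showed the held ring up to 7 mm off the tool centre, where I expected about 3.6 mm. I placed it using ring and pocket measured in the same picture, so this didn't matter.

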